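# Tip walnuts into the round container under the low wire rack

## Task

One of the two scoops on the worktop holds two walnuts. Take it by its handle, bring its spout under the low wire rack and tip both walnuts into the round container standing there (not the square one), without bumping the rack hard or shoving the container about. Then set the scoop down upright on the worktop and let go of it.

Things in the scene. Friction and masses are not known exactly. Their poses are not given: they have to be found in the camera images.
- scoop_cup (a point): White scoop with the walnuts (its empty twin may take its place). Centre of its cup, 22 mm above the underside; x to the spout, z up. Cup 70 x 70, 44 high; spout edge at x 33, z 0; a 25 degree slope inside keeps the walnuts in: tip the spout down 40-50 degrees. Handle: level bar 14 wide, 18 high, x -35 to -155, centre line z 13. Pinch it at x -125, gripper upright or leaning back a little. 120 g.
- tub: Round open white container, loose, 130 mm across the rim, 116 at the foot, 75 high, wall 4, about 400 g. Origin: centre of its underside, z up. Stands under the rack, its x axis along the rack's, 85 mm left or right of the rack's middle; a square one of equal height has the other place. With the spout's edge 20 mm short of its centre and 10 mm above its rim, a scoop can tip 50 degrees.
- rack: Low wire rack, fixed. Origin on the worktop below its middle, z up, x from its open front (robot's side) to its back. See-through shelf: underside 185 mm above the worktop, top 195, from x -70 to 90 and y -195 to 195; a post 12 thick (foot 20) at each corner. A low stock tub, up to 245 high, on the shelf's left end (y 138 to 188, x 0 to 80). Room under it is what limits how far a scoop can tip.
- walnut_1: A walnut in its shell, about 30 mm across, 12 g, origin at its centre. It starts in the scoop's cup behind the slope.
- walnut_2: The other walnut, alike, in the same scoop; origin at its centre.
Not all that is in view belongs to the job. Leave any blue look-alike of the walnut_1 alone.

How it is judged:
By the outcome, as a careful person would: the job done as asked, in the order asked, and still so for the second after the job is handed in, with the robot touching nothing.
It also fails if it takes over 69 s, if anything falls off the work surface, if the arm or the gripper's body presses on something with over 40 N, if the wrist force passes 120 N, or if a joint passes its speed limit or range.

## Robot

A 6-joint arm with a two-finger parallel gripper is mounted at the origin on the work surface. World frame = base frame: x ahead of the robot, y to its left, z up, the work surface at z = 0. Lengths are in m, angles in degrees, forces in N, time in s.
With the tool pointing down it reaches from about 0.375 to 0.9 m from the base axis. Payload 3.1 kg.
Tool frame: the origin (TCP) lies at the very end of the fingers, on their centre line; the grasp point (between the pads) lies 19 mm behind it (bot.tcp_to_grasp is the distance from the TCP to the grasp point, in m); z points along the fingers, y is the direction in which the jaws open and shut (so a half turn about z gives the same grasp; the last joint's range is limited). The gripper opens to 87 mm and grips with 3 to 60 N. Pads are 19 mm wide; open, the fingers measure 117 mm over their backs; the gripper's body (75 mm by 190 mm) begins 51 mm behind the grasp point.
Start: joints at [-83.509, 30.224, 82.088, -0, 67.689, -10.227], TCP at [0.18, -0.599, 0.189] pointing down, gripper open.
Joint ranges: [-176.69, 176.69], [-43.24, 126.21], [12.49, 139.97], [-82, 262], [0, 151.66], [-163.58, 163.58]. Speed limits (degrees/s): [159.86, 159.86, 180, 180, 180, 180].

## Interface

Orientations are given as a 3x3 rotation matrix whose columns are the frame's x, y, z axes.
In Python, from rig import telemetry, eyes, order, bot gives the robot as it stands. The module is installed in compiled form; this text tells all that it offers.
- The arm moves only by the tool servo_tool, never from a script. Its argument "targets" is a list of rows, each a list of 2 entries, a list of its own where there are three numbers: the shift along the tool's x, y, z in m, then the turn, a rotation vector about the tool's x, y, z in rad. In form: [[[tx, ty, tz], [wx, wy, wz]], ...]. A call has 1 to 12 rows; each row is the pose to reach, as a shift and turn from the pose commanded when the call began, along the tool's axes at that moment; what a row does not reach only later rows make up. A row lasts 1/8 s, in which the tool goes at most 62.5 mm and 10.7 degrees, less where a joint would pass 70% of its speed; a pose out of reach is approached as far as the arm can. A call with a gripper value outside its range is refused whole. "gripper" is the finger opening in m, from 0 to 0.087, set as the call begins (left out, the last holds). The fingers move at their own pace and stop on an object; the grip force is fixed at half the most. Time passes only in rows, so rows that repeat a pose let the fingers close. It gives the time, the measured TCP pose, the force and the opening at its end, in the units of the state.
- telemetry.read_state(): the state, without advancing time (a new reading comes with each control period).
- eyes.capture(name): name is "scene" or "top"; returns a dict with "pixels" (384x512x3 uint8, blue, green, red), "intrinsics" (3x3 intrinsics, pixels), "extrinsics" (4x4, takes a point from camera to world coordinates). Camera axes: x right, y down, z forward; pixel columns grow to the right and rows downward; lengths in m; the calibration is good to about 2 mm. A picture is of the moment at which its call begins. There is no depth.
- order.hand_in(): hands the job in, once; it reports no verdict.
The state is a dict: "time_s": time; "joint_positions": joint angles; "qvel": joint speeds; "tau": joint torques, N m; "position": TCP position; "tcp_rot": TCP orientation; "force": force on the tool from outside, world axes, zero at the start; "moment": the same for the moment, N m; "opening": opening from 0.0 (shut) to 1.0 (fully open).
Only numpy, scipy, OpenCV 4.12 (cv2) and the standard library are available. Lean on these libraries where they do the work, as an engineer would, in place of code of your own. Each camera call takes 0.05 s, during which the arm holds its last target. There are 200 camera calls.

## Working session

There is one attempt and no reset: what is moved stays moved. The work goes in short steps, Python scripts to look and compute and a tool call to move; the robot and the scene stay as the last step left them, time stands still between calls to the robot, and variables do not carry over. Pictures are saved under pics/ and viewed, about 8 in all and at most 12, crops included, and the job is handed in when it is done.

Besides the shell and the picture viewer there is one more tool, called as name([rows], argument=value, ...), one row to a line, values as JSON. servo_tool: Moves the arm, as the interface text tells. Its arguments: {"type":"object","properties":{"targets":{"type":"array","items":{"type":"array"}},"gripper":{"type":"number"}},"required":["targets"]}

```bash
mkdir -p pics
cat > h.py <<'E'
import numpy as np, cv2
from rig import telemetry, eyes, order, bot
def cap(n):
    c=eyes.capture(n); return np.array(c["pixels"]),np.array(c["intrinsics"]),np.array(c["extrinsics"])
def ray(K,E,u,v):
    d=E[:3,:3]@np.linalg.solve(K,[u,v,1.]); return E[:3,3],d
def plane(K,E,u,v,z):
    o,d=ray(K,E,u,v); return o+d*(z-o[2])/d[2]
def proj(K,E,p):
    q=E[:3,:3].T@(np.asarray(p,float)-E[:3,3]); q=K@q; return q[:2]/q[2]
E
python3 - <<'E'
from h import *
a,K,T=cap("scene"); b,K2,T2=cap("top")
for n,i,k,t in(("scene",a,K,T),("top",b,K2,T2)):
    cv2.imwrite(f"pics/{n}0.png",i); np.savez(f"{n}0.npz",i=i,K=k,E=t); print(n,k[0,0],t.round(3).tolist())
s=telemetry.read_state();print(s)
E
```

```text
scene 431.8685550196035 [[0.545, 0.557, -0.627, 1.362], [0.839, -0.367, 0.403, -0.537], [-0.005, -0.745, -0.667, 0.839], [0.0, 0.0, 0.0, 1.0]]
top 395.72845365271155 [[-0.014, -0.976, 0.216, 0.416], [-1.0, 0.014, -0.001, -0.051], [-0.002, -0.216, -0.976, 0.902], [0.0, 0.0, 0.0, 1.0]]
{'time_s': 0.1, 'joint_positions': array([-8.35089054e+01,  3.02747519e+01,  8.21479483e+01, -4.13399993e-04,
        6.76893543e+01, -1.02272113e+01]), 'qvel': array([ 0.0485901 , -0.12411618, -0.10250297, -0.02530939, -0.03333282,
       -0.05626077]), 'tau': array([-6.84959673e-05, -4.40984023e+01, -1.77151233e+01,  6.33804803e-02,
        5.33924368e-02, -5.84303302e-05]), 'position': array([ 0.17973643, -0.59785237,  0.18796371]), 'tcp_rot': array([[ 9.57729884e-01,  2.87668937e-01, -2.27723716e-04],
       [ 2.87668825e-01, -9.57727975e-01,  1.94242538e-03],
       [ 3.40678070e-04, -1.92582785e-03, -9.99998088e-01]]), 'force': array([-0.26436584,  0.16983048, -0.23151314]), 'moment': array([-0.07241266,  0.00740986, -0.0084765 ]), 'opening': 1.0023223263987158}
```

View pics/scene0.png

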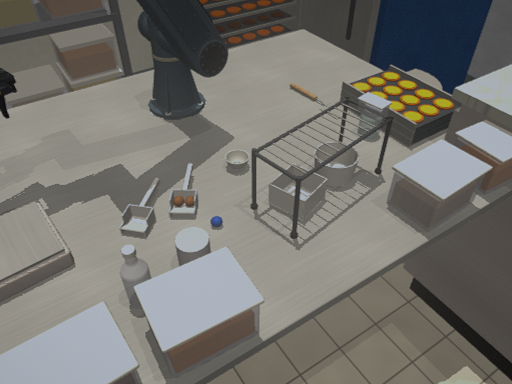

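View pics/top0.png

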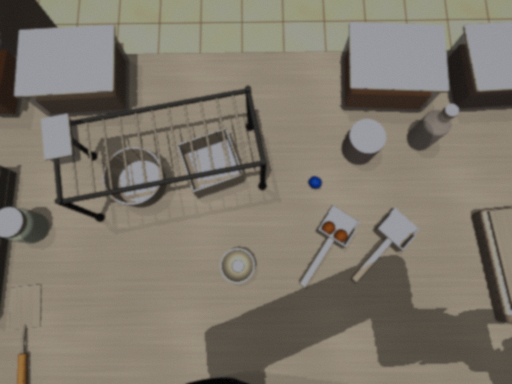

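The scene view shows the scoop with brown walnuts at (184,203) and the empty one at (140,218). The round tub is at (335,165) and the square one at (298,192). In the top view the walnut scoop is at (337,228) with its handle end at (304,284). The empty twin is at (397,230), the round tub at (137,176) and the square tub at (212,162).

Possible mix-ups in the top view:
- **Scoop:** loaded (337,228) or empty twin (397,230). I choose the loaded one.
- **Container:** round (137,176), square (212,162), bowl (238,265) or cup (367,137). I choose the round one under the rack.
- **Blue ball:** (315,182), to be left alone.

Next, close crops.

Run:
```python
import cv2,numpy as np
b=cv2.imread("pics/top0.png")
A=cv2.resize(b[75:235,35:275],None,fx=3.2,fy=3.2,interpolation=cv2.INTER_CUBIC)
cv2.imwrite("pics/rackcrop.png",A)
B=cv2.resize(b[195:295,290:420],None,fx=6,fy=6,interpolation=cv2.INTER_CUBIC)
cv2.imwrite("pics/scoopcrop.png",B)
```

```text
(no output)
```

View pics/rackcrop.png

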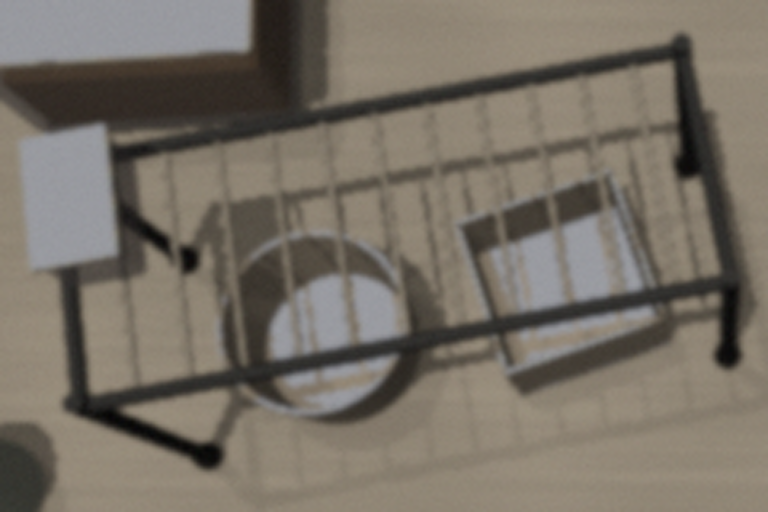

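View pics/scoopcrop.png

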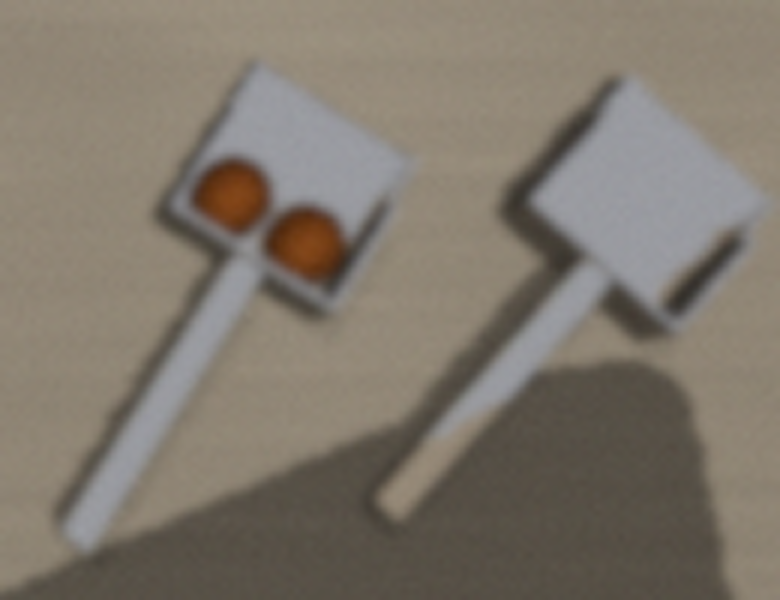

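The crops confirm it. The left scoop holds both walnuts, with its handle running in the crop from (245,262) to (80,535). In the rack crop the round tub's rim spans 220–410 × 232–416. Shelf corners are FL (77,402), FR (730,283) and BR (681,45).

Run:
```python
from h import *
d=np.load("top0.npz");K,E=d["K"],d["E"]
R=lambda u,v,z:plane(K,E,u/3.2+35,v/3.2+75,z)
S=lambda u,v,z:plane(K,E,u/6+290,v/6+195,z)
fl,fr,br=R(77,402,.195),R(730,283,.195),R(681,45,.195)
print("shelf",fl,fr,br,"w",np.linalg.norm(fl-fr),"d",np.linalg.norm(fr-br))
for p in((208,455),(187,259),(728,355),(687,163)):print("foot",R(*p,0.005))
yax=(fl-fr)/np.linalg.norm(fl-fr);xa=np.array([yax[1],-yax[0],0]);print("rack yaw",np.degrees(np.arctan2(xa[1],xa[0])))
o=(fl+br)/2-xa*.010;print("origin",o,"tub expect L",o+.085*yax)
print("tub rim",[R(*p,.075) for p in((220,324),(410,324),(315,232),(315,416))])
h0,h1=S(245,262,.044),S(80,535,.044);a=(h0-h1)/np.linalg.norm(h0-h1)
print("handle",h0,h1,np.linalg.norm(h0-h1),"yaw",np.degrees(np.arctan2(a[1],a[0])))
print("cup centre from end",h1+.155*a,"grasp",h1+.03*a)
c=[S(258,62,.044*.5),S(413,165,.022),S(335,312,.044),S(170,205,.044)];print("cup",c,np.mean(c,0),np.linalg.norm(c[0]-c[1]),np.linalg.norm(c[2]-c[3]))
# scene check
d=np.load("scene0.npz");K2,E2=d["K"],d["E"]
for n,p in(("hend",h1),("hstart",h0),("tubrim",o+.085*yax+[0,0,.075-.195]),("fl",fl),("fr",fr),("br",br)):print(n,proj(K2,E2,p))
```

```text
shelf [0.55957314 0.30912975 0.195     ] [ 0.62473615 -0.06380492  0.195     ] [ 0.77527682 -0.03663895  0.195     ] w 0.37858484238801093 d 0.15297215919981313
foot [0.55827396 0.30852614 0.005     ]
foot [0.70521394 0.33465631 0.005     ]
foot [ 0.62650591 -0.06477971  0.005     ]
foot [ 0.77541561 -0.03637848  0.005     ]
rack yaw 9.911255200927787
origin [0.65757422 0.13452417 0.195     ] tub expect L [0.6429438  0.21825559 0.195     ]
tub rim [array([0.63638816, 0.27876864, 0.075     ]), array([0.63456313, 0.15046501, 0.075     ]), array([0.70071752, 0.21811496, 0.075     ]), array([0.57231394, 0.21120952, 0.075     ])]
handle [ 0.49813661 -0.20998313  0.044     ] [ 0.40319978 -0.1468217   0.044     ] 0.11402792332200572 yaw -33.63580233012872
cup centre from end [ 0.53224895 -0.23267805  0.044     ] grasp [ 0.42817704 -0.16343906  0.044     ]
cup [array([ 0.5752566 , -0.22298625,  0.022     ]), array([ 0.53544709, -0.27859867,  0.022     ]), array([ 0.47980471, -0.24128806,  0.044     ]), array([ 0.51910309, -0.18393583,  0.044     ])] [ 0.52740287 -0.2317022   0.033     ] 0.06839252857323186 0.06952438719092063
hend [188.93231099 162.78072471]
hstart [183.96487944 188.06504479]
tubrim [336.82004604 154.27290957]
fl [346.47094813  97.1532886 ]
fr [252.35595503 149.5857847 ]
br [297.60656738 178.06923027]
```

Run:
```python
import cv2
a=cv2.imread("pics/scene0.png")
cv2.imwrite("pics/sc_crop.png",cv2.resize(a[85:245,110:400],None,fx=2.7,fy=2.7,interpolation=cv2.INTER_CUBIC))
```

```text
(no output)
```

View pics/sc_crop.png

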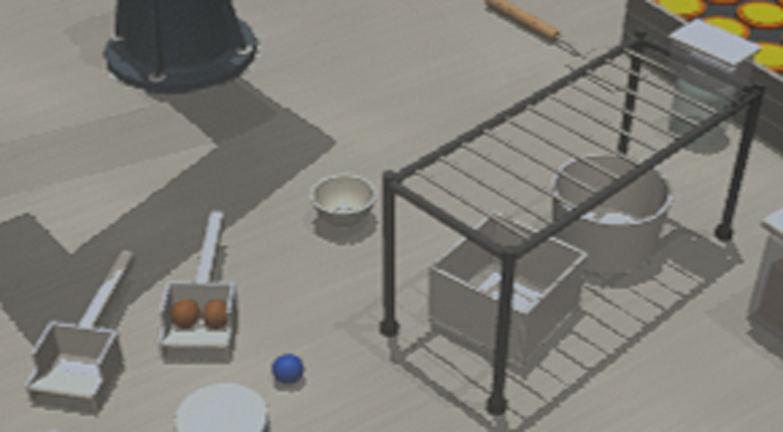

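The top-view feet and shelf corners agree with the given rack sizes (378 × 152 mm), and the projected points land in the scene view to about 2 px. The tub is at about (0.640, 0.217) and the rack yaw is 10°. The scoop yaw is −34.5° with its grasp point near (0.426, −0.161, 0.035). I'll write a helper for the relative moves.

```bash
cat >> h.py <<'E'
from scipy.spatial.transform import Rotation as Ro
def tool(yaw,pitch): return Ro.from_euler("ZY",[yaw,pitch],degrees=True).as_matrix()@np.diag([1.,-1,-1])
def go(g,yaw,pitch,ref=None):
    """shift and turn taking the tool so that its grasp point is at g; pitch<0 leans back"""
    s=telemetry.read_state(); R=s["tcp_rot"]; p=s["position"]
    if ref is not None: p,R=ref
    T=tool(yaw,pitch); q=np.array(g)+.019*T[:,2]
    w=Ro.from_matrix(R.T@T).as_rotvec(); d=R.T@(q-p)
    print("shift",d.round(4),"turn",w.round(4),"mm",(1e3*np.linalg.norm(d)).round(1),"deg",np.degrees(np.linalg.norm(w)).round(1)); return q,T
E
python3 - <<'E'
from h import *
r=go([.426,-.161,.12],-34.5,-10)
go([.426,-.161,.035],-34.5,-10,r)
E
```

```text
shift [ 0.3636 -0.3448  0.0875] turn [-0.0799  0.1633  0.8914] mm 508.6 deg 52.1
shift [-0.0148  0.      0.0837] turn [0. 0. 0.] mm 85.0 deg 0.0
```

servo_tool([
  [[0.036,-0.034,0.009],[-0.008,0.016,0.089]],
  [[0.073,-0.069,0.017],[-0.016,0.033,0.178]],
  [[0.109,-0.103,0.026],[-0.024,0.049,0.267]],
  [[0.145,-0.138,0.035],[-0.032,0.065,0.356]],
  [[0.182,-0.172,0.044],[-0.04,0.082,0.446]],
  [[0.218,-0.207,0.052],[-0.048,0.098,0.535]],
  [[0.255,-0.241,0.061],[-0.056,0.114,0.624]],
  [[0.291,-0.276,0.07],[-0.064,0.131,0.713]],
  [[0.327,-0.31,0.079],[-0.072,0.147,0.802]],
  [[0.3635,-0.345,0.0875],[-0.08,0.163,0.891]],
  [[0.3635,-0.345,0.0875],[-0.08,0.163,0.891]],
  [[0.3635,-0.345,0.0875],[-0.08,0.163,0.891]],
], gripper=0.06)

```text
time_s: 1.6
position: [0.4289, -0.1637, 0.1014]
tcp_rot: [[0.813, -0.565, 0.143], [-0.556, -0.825, -0.1], [0.175, 0.002, -0.985]]
force: [0.4, -0.3, -0.1]
opening: 0.689
```

Run:
```python
from h import *
s=telemetry.read_state();print(s["joint_positions"].round(1),s["qvel"].round(2))
go([.426,-.161,.12],-34.5,-10)
go([.426,-.161,.035],-34.5,-10)
b,K,E=cap("top")
for x in(-35,-155):
    pass
B=cv2.resize(b[195:315,270:420],None,fx=5,fy=5,interpolation=cv2.INTER_CUBIC);cv2.imwrite("pics/above.png",B)
```

```text
[-3.490e+01  2.340e+01  1.184e+02 -1.000e-01  2.810e+01  8.960e+01] [-2.13 -0.29 -0.59  0.07 -0.03  0.34]
shift [-0.0007 -0.0006 -0.    ] turn [ 0.0016 -0.0013  0.0024] mm 0.9 deg 0.2
shift [-0.0155 -0.0007  0.0836] turn [ 0.0016 -0.0013  0.0024] mm 85.1 deg 0.2
```

View pics/above.png

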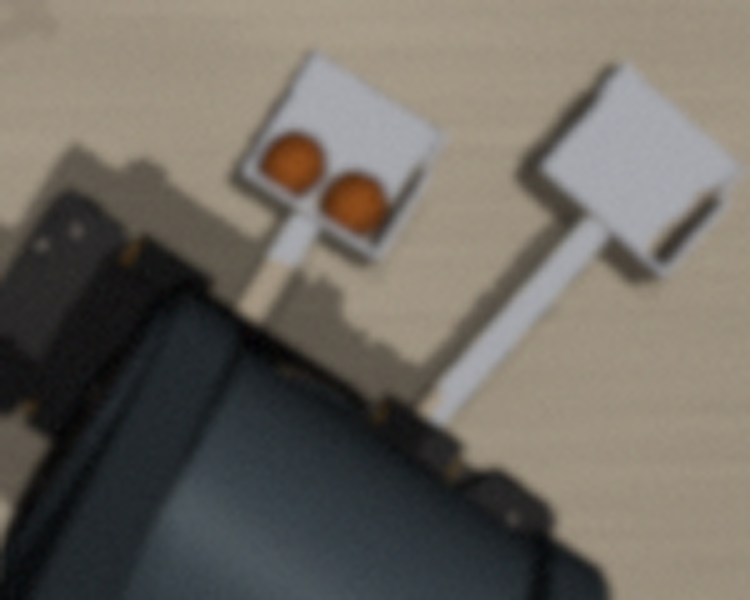

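The view shows the gripper straddling the loaded scoop's handle at crop (260,290). The twin's handle at (430,410) is well below the gripper body and outside the finger width. Descending.

servo_tool([
  [[-0.002,-0.0005,0.012],[0,0,0]],
  [[-0.004,-0.0005,0.024],[0,0,0]],
  [[-0.007,-0.0005,0.036],[0,0,0]],
  [[-0.009,-0.0005,0.048],[0,0,0]],
  [[-0.011,-0.0005,0.06],[0,0,0]],
  [[-0.013,-0.0005,0.072],[0,0,0]],
  [[-0.015,-0.0005,0.083],[0,0,0]],
  [[-0.015,-0.0005,0.083],[0,0,0]],
])

```text
time_s: 2.65
position: [0.4281, -0.1629, 0.016]
tcp_rot: [[0.812, -0.566, 0.141], [-0.557, -0.824, -0.099], [0.173, 0.002, -0.985]]
force: [-0.6, -0.5, 0.1]
opening: 0.685
```

servo_tool([
  [[0,0,0],[0,0,0]],
  [[0,0,0],[0,0,0]],
  [[0,0,0],[0,0,0]],
  [[0,0,0],[0,0,0]],
  [[0,0,0],[0,0,0]],
  [[0,0,0],[0,0,0]],
], gripper=0.0)

```text
time_s: 3.4
position: [0.4287, -0.1631, 0.017]
tcp_rot: [[0.812, -0.566, 0.143], [-0.557, -0.824, -0.1], [0.175, 0.002, -0.985]]
force: [0.5, 0.8, 0.8]
opening: 0.092
```

Run:
```python
from h import *
go([.426,-.161,.035],-34.5,-10)
s=telemetry.read_state();print(s["opening"]*87,s["force"],s["moment"])
go([.426,-.161,.035+.10],-34.5,-10)
```

```text
shift [-0.0003 -0.0002  0.0007] turn [ 0.0016 -0.0012  0.0007] mm 0.8 deg 0.1
8.044262344288605 [0.51835853 0.83828826 0.7962234 ] [ 0.16442626  0.10263381 -0.0513989 ]
shift [ 0.0172 -0.     -0.0977] turn [ 0.0016 -0.0012  0.0007] mm 99.2 deg 0.1
```

servo_tool([
  [[0,0,0],[0,0,0]],
  [[0,0,0],[0,0,0]],
  [[0,0,0],[0,0,0]],
  [[0,0,0],[0,0,0]],
], gripper=0.0)

```text
time_s: 3.9
position: [0.4287, -0.1631, 0.017]
tcp_rot: [[0.812, -0.566, 0.143], [-0.557, -0.824, -0.1], [0.175, 0.002, -0.985]]
force: [-0.1, -0.2, 0.9]
opening: 0.006
```

Run:
```python
from h import *
b,K,E=cap("scene");b2,_,_=cap("top")
A=cv2.resize(b[120:250,90:260],None,fx=4,fy=4,interpolation=cv2.INTER_CUBIC);cv2.imwrite("pics/grip.png",A)
cv2.imwrite("pics/grip_top.png",cv2.resize(b2[195:315,270:420],None,fx=5,fy=5))
```

```text
(no output)
```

View pics/grip.png

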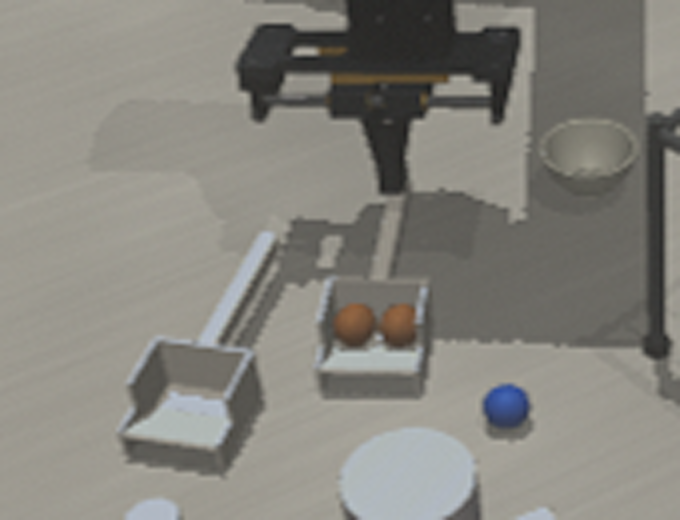

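Run:
```python
from h import *
d=np.load("scene0.npz");K,E=d["K"],d["E"]; s=telemetry.read_state()
for z in(0,.02,.04,.06): print(z,proj(K,E,s["position"]+s["tcp_rot"]@[0,0,-z]))
a=cv2.imread("pics/scene0.png");b=cap("scene")[0]
A=np.hstack([cv2.resize(i[150:225,150:225],None,fx=5,fy=5,interpolation=cv2.INTER_CUBIC) for i in(a,b)])
cv2.imwrite("pics/cmp.png",A)
```

```text
0 [188.82414788 176.23347408]
0.02 [188.3001373  170.34329793]
0.04 [187.76738255 164.35483228]
0.06 [187.22566292 158.26559618]
```

View pics/cmp.png

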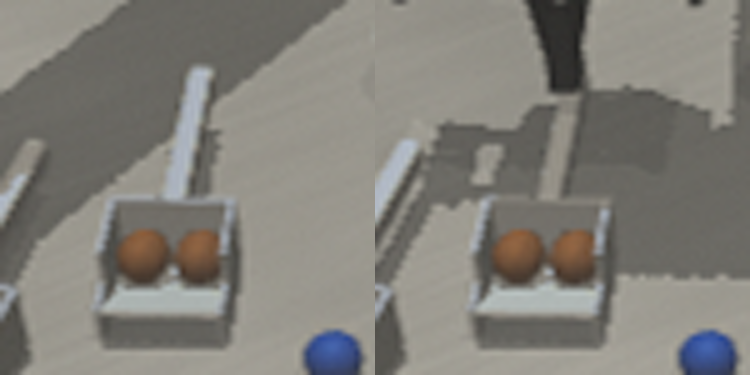

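The gripper reads shut (0.5 mm), so the handle isn't between the pads. In the comparison, the fingertips end at about row 168, where I expected 176. I'll rise a little and measure where the fingertip really is.

servo_tool([
  [[0.002,0,-0.01],[0,0,0]],
  [[0.0035,0,-0.02],[0,0,0]],
  [[0.007,0,-0.04],[0,0,0]],
  [[0.0105,0,-0.06],[0,0,0]],
  [[0.0105,0,-0.06],[0,0,0]],
  [[0.0105,0,-0.06],[0,0,0]],
])

```text
time_s: 4.8
position: [0.4285, -0.1628, 0.078]
tcp_rot: [[0.812, -0.566, 0.143], [-0.557, -0.824, -0.1], [0.175, 0.002, -0.985]]
force: [-0.5, -0.3, 0.2]
opening: 0.005
```

Run:
```python
from h import *
s=telemetry.read_state(); print(s["force"],s["opening"],s["position"])
b,K,E=cap("scene"); print("tcp proj",proj(K,E,s["position"]))
g=b.max(2); 
for r in range(125,172,3): 
    c=np.where(g[r,165:215]<60)[0]; print(r,(c.min()+165,c.max()+165,len(c)) if len(c) else None)
a=cv2.imread("pics/scene0.png")
A=np.hstack([cv2.resize(i[120:225,150:225],None,fx=5,fy=5,interpolation=cv2.INTER_CUBIC) for i in(a,b)])
cv2.imwrite("pics/cmp2.png",A)
```

```text
[-0.52871837 -0.27340742  0.15849171] 0.005419379744447881 [ 0.42848412 -0.16284836  0.07798364]
tcp proj [186.67089745 159.8919443 ]
125 (np.int64(169), np.int64(214), 25)
128 (np.int64(170), np.int64(214), 26)
131 (np.int64(178), np.int64(213), 11)
134 (np.int64(179), np.int64(189), 11)
137 (np.int64(180), np.int64(189), 10)
140 (np.int64(181), np.int64(188), 8)
143 (np.int64(182), np.int64(188), 7)
146 (np.int64(183), np.int64(188), 6)
149 (np.int64(183), np.int64(188), 6)
152 None
155 None
158 None
161 None
164 None
167 None
170 None
```

View pics/cmp2.png

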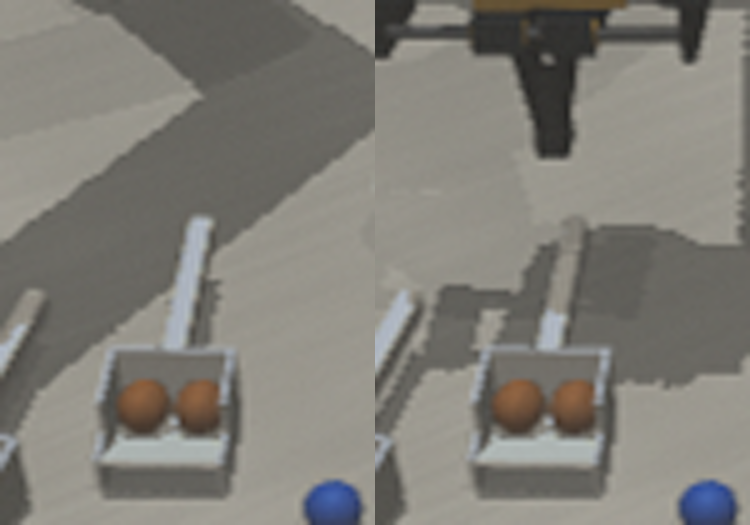

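With the tool in the air, the real fingertip is at row 151.5, while the reported TCP projects to row 159.9. The tips are therefore about 27 mm higher than the reported TCP, and they closed just above the 44 mm handle. I'll open and go 26 mm deeper along the tool axis, watching the force.

servo_tool([
  [[0,0,0],[0,0,0]],
  [[0,0,0],[0,0,0]],
  [[0,0,0],[0,0,0]],
  [[0,0,0],[0,0,0]],
  [[0,0,0],[0,0,0]],
  [[-0.002,0,0.01],[0,0,0]],
  [[-0.0035,0,0.02],[0,0,0]],
  [[-0.007,0,0.04],[0,0,0]],
  [[-0.0105,0,0.06],[0,0,0]],
  [[-0.0105,0,0.066],[0,0,0]],
  [[-0.0105,0,0.072],[0,0,0]],
], gripper=0.06)

```text
time_s: 6.22
position: [0.4304, -0.1643, 0.0047]
tcp_rot: [[0.812, -0.566, 0.143], [-0.557, -0.824, -0.1], [0.174, 0.002, -0.985]]
force: [-0.6, -0.2, -0.4]
opening: 0.691
```

servo_tool([
  [[0,0,0.003],[0,0,0]],
  [[0,0,0.006],[0,0,0]],
  [[0,0,0.009],[0,0,0]],
  [[0,0,0.012],[0,0,0]],
  [[0,0,0.014],[0,0,0]],
  [[0,0,0.014],[0,0,0]],
])

```text
time_s: 6.98
position: [0.4324, -0.1657, -0.0087]
tcp_rot: [[0.812, -0.566, 0.143], [-0.557, -0.824, -0.1], [0.174, 0.002, -0.985]]
force: [0.6, 0.4, 0.5]
opening: 0.69
```

servo_tool([
  [[0,0,0],[0,0,0]],
  [[0,0,0],[0,0,0]],
  [[0,0,0],[0,0,0]],
  [[0,0,0],[0,0,0]],
  [[0,0,0],[0,0,0]],
  [[0,0,0],[0,0,0]],
  [[0,0,0],[0,0,0]],
  [[0,0,0],[0,0,0]],
], gripper=0.0)

```text
time_s: 7.98
position: [0.4324, -0.1657, -0.0086]
tcp_rot: [[0.812, -0.566, 0.143], [-0.557, -0.824, -0.1], [0.175, 0.002, -0.985]]
force: [0.6, 1.5, 0.8]
opening: 0.16
```

Opening is 0.16 × 87 = 13.9 mm, which matches the 14 mm handle. The reported TCP is below z = 0 with no contact force, which confirms the offset. Lifting slowly.

servo_tool([
  [[0.001,0,-0.004],[0,0,0]],
  [[0.002,0,-0.01],[0,0,0]],
  [[0.0035,0,-0.02],[0,0,0]],
  [[0.006,0,-0.033],[0,0,0]],
  [[0.008,0,-0.046],[0,0,0]],
  [[0.0105,0,-0.059],[0,0,0]],
  [[0.013,0,-0.072],[0,0,0]],
  [[0.015,0,-0.085],[0,0,0]],
  [[0.017,0,-0.095],[0,0,0]],
  [[0.0175,0,-0.0985],[0,0,0]],
  [[0.0175,0,-0.0985],[0,0,0]],
])

```text
time_s: 9.35
position: [0.4325, -0.1656, 0.0916]
tcp_rot: [[0.812, -0.566, 0.143], [-0.557, -0.824, -0.1], [0.175, 0.002, -0.985]]
force: [-0.6, -0.5, -2.2]
opening: 0.158
```

```bash
cat >> h.py <<'E'
def off(): # reported TCP -> true tip: 27 mm back along tool axis
    return .027
def scoop():
    """cup centre and axes predicted from the reported pose (grasp at scoop x -125, z 13, lean 10)"""
    s=telemetry.read_state();R=s["tcp_rot"];g=s["position"]-(.019+.027)*R[:,2]
    B=R@np.diag([1.,-1,-1])@Ro.from_euler("y",10,degrees=True).as_matrix()
    return g-B@[-.125,0,.013],B
E
python3 - <<'E'
from h import *
s=telemetry.read_state();print(s["force"],s["moment"],s["opening"]*87,s["joint_positions"].round(1))
c,B=scoop();print("cup",c.round(4))
ims=[]
for n in("scene","top"):
    b,K,E=cap(n);cv2.imwrite(f"pics/{n}_lift.png",b)
    for nm,q in(("spoutL",(.033,.035,0)),("spoutR",(.033,-.035,0)),("backL",(-.035,.035,.022)),("backR",(-.035,-.035,.022))):
        u=proj(K,E,c+B@q);print(n,nm,u.round(1)); cv2.drawMarker(b,tuple(int(round(x)) for x in u),(0,255,0),0,5,1)
    u=proj(K,E,c).astype(int); ims.append(cv2.resize(b[u[1]-50:u[1]+50,u[0]-40:u[0]+40],None,fx=5,fy=5,interpolation=cv2.INTER_NEAREST))
cv2.imwrite("pics/lift.png",np.hstack(ims))
E
```

```text
[-0.57474658 -0.48815021 -2.1575275 ] [0.23742445 0.29461379 0.03187236] 13.774016683973217 [-3.480e+01  2.490e+01  1.184e+02 -1.000e-01  2.670e+01  8.980e+01]
cup [ 0.5289 -0.2317  0.1241]
scene spoutL [189.9 183. ]
scene spoutR [162.5 182.6]
scene backL [192.6 159.7]
scene backR [166.  159.4]
top spoutL [341.7 195.8]
top spoutR [371.9 214.9]
top backL [325.7 222.3]
top backR [357.2 242.5]
```

View pics/lift.png

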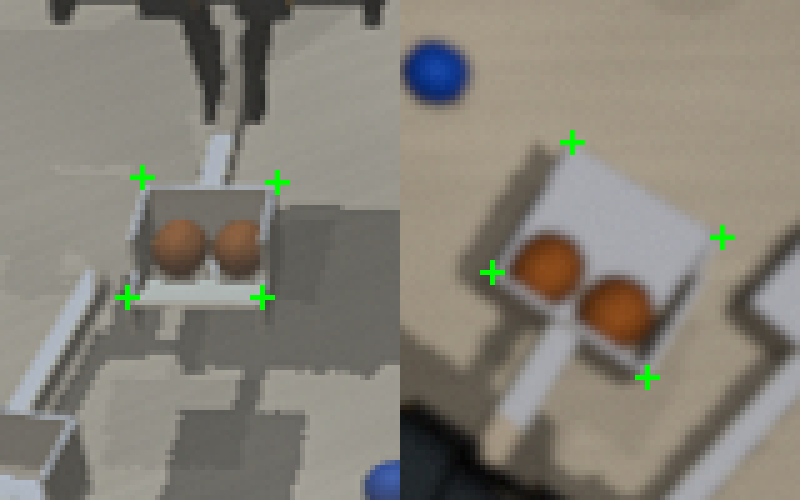

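The lift picture shows both walnuts in the raised scoop. The predicted cup corners (green) match within about 1–2 px in both views, so the grasp model holds, including the 27 mm offset. Now swing towards the front of the rack.

```bash
cat >> h.py <<'E'
def gs(c,yaw,th,ref=None):
    """shift/turn bringing the held scoop's cup centre to c, yaw, nose-down th"""
    B=Ro.from_euler("ZY",[yaw,th],degrees=True).as_matrix(); T=tool(yaw,th-10)
    g=np.array(c)+B@[-.125,0,.013]
    return go(g+.027*T[:,2],yaw,th-10,ref)
TUB=np.array([.640,.217,0]); e=np.array([np.cos(np.radians(10)),np.sin(np.radians(10)),0])
def sp(back,z,th): # cup centre with the spout edge 'back' short of tub centre at height z
    B=Ro.from_euler("ZY",[10,th],degrees=True).as_matrix()
    return TUB-e*back+[0,0,z]-B@[.033,0,0]
E
python3 - <<'E'
from h import *
r=gs([.547,-.0165,.125],-12.25,0)
r=gs(sp(.085,.125,0),10,0,r)
E
```

```text
shift [-0.0962 -0.1435 -0.0188] turn [ 6.900e-02  2.000e-04 -3.818e-01] mm 173.7 deg 22.2
shift [-0.0583 -0.1589 -0.0103] turn [ 0.0674 -0.     -0.3824] mm 169.6 deg 22.2
```

servo_tool([
  [[-0.004,-0.006,-0.001],[0.003,0,-0.016]],
  [[-0.01,-0.015,-0.002],[0.007,0,-0.04]],
  [[-0.019,-0.029,-0.004],[0.014,0,-0.076]],
  [[-0.029,-0.043,-0.006],[0.021,0,-0.115]],
  [[-0.039,-0.057,-0.0075],[0.028,0,-0.153]],
  [[-0.048,-0.072,-0.0095],[0.0345,0,-0.191]],
  [[-0.058,-0.086,-0.0115],[0.041,0,-0.229]],
  [[-0.067,-0.1,-0.013],[0.048,0,-0.267]],
  [[-0.077,-0.115,-0.015],[0.055,0,-0.305]],
  [[-0.0865,-0.129,-0.017],[0.062,0,-0.344]],
  [[-0.093,-0.139,-0.018],[0.067,0,-0.37]],
  [[-0.096,-0.1435,-0.019],[0.069,0,-0.382]],
])

```text
time_s: 10.95
position: [0.433, 0.0089, 0.0931]
tcp_rot: [[0.963, -0.21, 0.17], [-0.207, -0.978, -0.037], [0.174, 0.0, -0.985]]
force: [0.4, 0.0, -2.4]
opening: 0.156
```

Run:
```python
from h import *
s=telemetry.read_state();print(s["force"],s["opening"]*87,s["joint_positions"].round(1));print(scoop()[0])
r=gs(sp(.085,.125,0),10,0)
```

```text
[ 0.38301342  0.03041492 -2.37791255] 13.594778155274772 [-13.9  23.2 122.4   0.7  24.4  87.6]
[ 0.54738556 -0.01567728  0.1254848 ]
shift [-0.0582 -0.1584 -0.0099] turn [ 0.0676 -0.0004 -0.3802] mm 169.1 deg 22.1
```

servo_tool([
  [[-0.002,-0.006,0],[0.003,0,-0.016]],
  [[-0.006,-0.016,-0.001],[0.007,0,-0.04]],
  [[-0.0115,-0.032,-0.002],[0.014,0,-0.076]],
  [[-0.0175,-0.0475,-0.003],[0.02,0,-0.114]],
  [[-0.023,-0.063,-0.004],[0.027,0,-0.152]],
  [[-0.029,-0.079,-0.005],[0.034,0,-0.19]],
  [[-0.035,-0.095,-0.006],[0.04,0,-0.228]],
  [[-0.041,-0.111,-0.007],[0.047,0,-0.266]],
  [[-0.0465,-0.127,-0.008],[0.054,0,-0.304]],
  [[-0.052,-0.1425,-0.009],[0.061,0,-0.342]],
  [[-0.056,-0.153,-0.0095],[0.065,0,-0.368]],
  [[-0.058,-0.158,-0.01],[0.0675,0,-0.38]],
])

```text
time_s: 12.45
position: [0.4088, 0.1755, 0.0928]
tcp_rot: [[0.97, 0.173, 0.171], [0.17, -0.985, 0.03], [0.174, 0.0, -0.985]]
force: [-0.1, 0.0, -0.9]
opening: 0.159
```

Run:
```python
from h import *
s=telemetry.read_state();print(s["force"],s["moment"],s["opening"]*87,s["joint_positions"].round(1));c,B=scoop();print(c)
ims=[]
for n in("scene","top"):
    b,K,E=cap(n)
    for q in((.033,.035,0),(.033,-.035,0),(-.035,.035,.022),(-.035,-.035,.022)):
        u=proj(K,E,c+B@q);cv2.drawMarker(b,tuple(int(round(x)) for x in u),(0,255,0),0,5,1)
    for a in range(0,360,45):
        u=proj(K,E,TUB+[.065*np.cos(np.radians(a)),.065*np.sin(np.radians(a)),.075]);cv2.circle(b,tuple(int(round(x)) for x in u),1,(0,0,255),-1)
    u=proj(K,E,c).astype(int); u=np.clip(u,75,[437,309]);ims.append(cv2.resize(b[u[1]-75:u[1]+75,u[0]-75:u[0]+75],None,fx=2.6,fy=2.6,interpolation=cv2.INTER_NEAREST))
cv2.imwrite("pics/w1.png",np.hstack(ims))
B0=Ro.from_euler("ZY",[10,0],degrees=True).as_matrix()
r=gs(sp(.024,.125,0),10,0)
for th,z in((15,.115),(30,.1),(40,.088),(46,.085)):
    print(th); gs(sp(.024,z,th),10,th,r)
```

```text
[-0.06088008  0.01160922 -0.86590767] [0.02365932 0.34415259 0.02094548] 13.812638491028476 [  8.6  23.8 120.8   0.5  25.4  88.2]
[0.52405882 0.1957325  0.1251443 ]
shift [ 0.0598 -0.0011  0.0107] turn [ 0.0004 -0.0006 -0.0013] mm 60.8 deg 0.1
15
shift [ 0.002  0.    -0.03 ] turn [-0.     -0.2618 -0.    ] mm 30.1 deg 15.0
30
shift [ 0.0133  0.     -0.0528] turn [ 0.     -0.5236 -0.    ] mm 54.5 deg 30.0
40
shift [ 0.0257  0.     -0.0635] turn [-0.     -0.6981 -0.    ] mm 68.5 deg 40.0
46
shift [ 0.0357  0.     -0.0727] turn [-0.     -0.8029 -0.    ] mm 81.0 deg 46.0
```

View pics/w1.png

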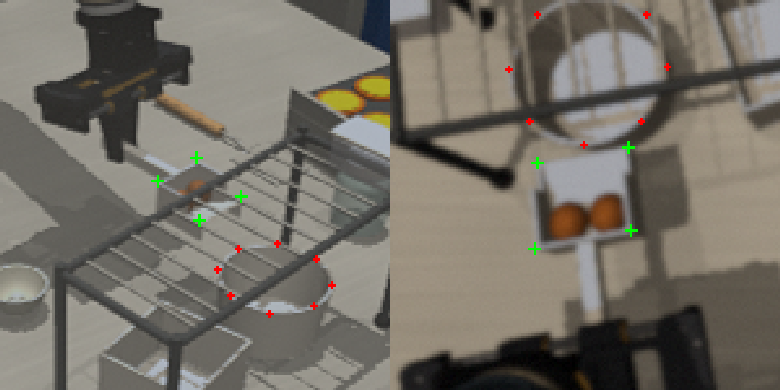

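The view shows the spout at right-panel (585,155), just in front of the rack, and the tub circle (red) fits. Both walnuts are still in. Next I go in level above the rim, then tilt part way to check the model by triangulating the walnuts.

servo_tool([
  [[0.003,0,0.0005],[0,0,0]],
  [[0.009,0,0.0015],[0,0,0]],
  [[0.018,0,0.003],[0,0,0]],
  [[0.027,-0.0005,0.005],[0,0,0]],
  [[0.036,-0.0005,0.0065],[0,0,0]],
  [[0.045,-0.001,0.008],[0,0,0]],
  [[0.053,-0.001,0.0095],[0,0,0]],
  [[0.058,-0.001,0.0103],[0,0,-0.001]],
  [[0.06,-0.001,0.0107],[0,0,-0.001]],
  [[0.06,-0.001,0.0107],[0,0,-0.001]],
])

```text
time_s: 13.8
position: [0.4687, 0.1864, 0.0927]
tcp_rot: [[0.97, 0.173, 0.171], [0.17, -0.985, 0.03], [0.174, 0.0, -0.985]]
force: [-0.5, -0.2, -1.9]
opening: 0.156
```

```bash
cat >> h.py <<'E'
def walnut():
    """mean walnut position triangulated from the brown blobs nearest the predicted cup, in the scoop frame"""
    c,B=scoop(); rs=[]
    for n in("scene","top"):
        b,K,E=cap(n); hsv=cv2.cvtColor(b,cv2.COLOR_BGR2HSV)
        m=cv2.inRange(hsv,(3,110,40),(16,255,230)); u=proj(K,E,c); k=np.zeros_like(m); cv2.circle(k,tuple(int(x) for x in u),28,255,-1)
        ys,xs=np.where((m&k)>0); print(n,"n",len(xs),"px",(xs.mean().round(1),ys.mean().round(1)) if len(xs) else None, "cup px",u.round(1))
        if len(xs): rs.append(ray(K,E,xs.mean(),ys.mean()))
    if len(rs)==2:
        (o1,d1),(o2,d2)=rs; d1/=np.linalg.norm(d1);d2/=np.linalg.norm(d2)
        t=np.linalg.lstsq(np.c_[d1,-d2],o2-o1,rcond=None)[0]; p,q=o1+t[0]*d1,o2+t[1]*d2
        print("walnuts world",((p+q)/2).round(4),"gap",np.linalg.norm(p-q).round(4),"scoop frame",(B.T@((p+q)/2-c)).round(4))
E
python3 - <<'E'
from h import *
s=telemetry.read_state();print(s["force"],s["opening"]*87,s["joint_positions"].round(1)); print(scoop()[0],sp(.024,.125,0))
walnut()
for th,z in((20,.115),): gs(sp(.024,z,th),10,th)
E
```

```text
[-0.54836764 -0.17420699 -1.89053601] 13.547460335203972 [  8.9  26.9 112.7   0.3  30.4  88.6]
[0.58397241 0.2065737  0.12498207] [0.58386596 0.20710205 0.125     ]
scene n 39 px (np.float64(322.4), np.float64(128.8)) cup px [322.5 131.7]
top n 273 px (np.float64(127.7), np.float64(202.2)) cup px [128.4 194.7]
walnuts world [0.5711 0.2114 0.1244] gap 0.009 scoop frame [-0.0118  0.007  -0.0006]
shift [ 0.0058 -0.0004 -0.043 ] turn [ 3.000e-04 -3.489e-01 -1.100e-03] mm 43.3 deg 20.0
```

servo_tool([
  [[0.0005,0,-0.0035],[0,-0.029,0]],
  [[0.001,0,-0.009],[0,-0.07,0]],
  [[0.002,0,-0.015],[0,-0.12,0]],
  [[0.003,0,-0.0215],[0,-0.174,0]],
  [[0.004,0,-0.028],[0,-0.227,0]],
  [[0.005,0,-0.0345],[0,-0.28,0]],
  [[0.0055,0,-0.04],[0,-0.325,0]],
  [[0.006,0,-0.043],[0,-0.349,0]],
  [[0.006,0,-0.043],[0,-0.349,0]],
])

```text
time_s: 15.02
position: [0.4678, 0.1862, 0.136]
tcp_rot: [[0.97, 0.172, -0.169], [0.17, -0.985, -0.03], [-0.172, 0.0, -0.985]]
force: [-0.0, -0.1, -2.0]
opening: 0.156
```

Run:
```python
from h import *
s=telemetry.read_state();print(s["force"],s["moment"],s["opening"]*87,s["joint_positions"].round(1)); print(scoop()[0],sp(.024,.115,20))
walnut()
c,B=scoop(); d=np.load("top0.npz")
for x in(-.012,-.0145,-.018):print(x,proj(d["K"],d["E"],c+B@[x,0,-.002]))
# scoop front edge in the top view: bright pixels below tub rim along the spout
for q in((.033,0,0),(-.035,.035,.022),(-.035,-.035,.022),(-.09,0,.022)):print(q,proj(d["K"],d["E"],c+B@q).round(1))
b=cap("top")[0];cv2.imwrite("pics/t20.png",b);x=int(proj(d["K"],d["E"],c)[0])
print([tuple(int(v) for v in b[r,x-1:x+4].mean(0)) for r in range(165,240,2)])
for th,z in((30,.1),(40,.09),(46,.086)):
    print(th);gs(sp(.024,z,th),10,th)
```

```text
[-0.00960608 -0.12196798 -1.96244997] [ 0.03504048  0.0324618  -0.03053354] 13.608351383319338 [ 9.1 29.6 94.7 -0.2 65.6 89.2]
[0.58703131 0.20707638 0.12657744] [0.58582587 0.20744764 0.12628666]
scene n 16 px (np.float64(322.6), np.float64(128.0)) cup px [323.3 131.7]
top n 149 px (np.float64(126.5), np.float64(198.5)) cup px [128.  193.1]
walnuts world [0.5761 0.2099 0.1315] gap 0.0044 scoop frame [-0.0114  0.0047  0.0011]
-0.012 [128.40434265 199.11383118]
-0.0145 [128.40500764 200.16642834]
-0.018 [128.40594242 201.64606352]
(0.033, 0, 0) [128.1 180.2]
(-0.035, 0.035, 0.022) [105.9 206.1]
(-0.035, -0.035, 0.022) [142.3 199.4]
(-0.09, 0, 0.022) [124. 228.]
[(127, 131, 136), (155, 155, 156), (153, 154, 157), (144, 145, 148), (141, 141, 144), (145, 144, 145), (144, 143, 144), (133, 135, 137), (112, 122, 131), (102, 116, 127), (80, 92, 99), (36, 39, 41), (31, 33, 34), (82, 94, 103), (119, 137, 150), (95, 114, 131), (63, 81, 104), (28, 46, 71), (60, 76, 93), (85, 97, 109), (77, 89, 99), (73, 84, 93), (65, 74, 81), (29, 32, 35), (14, 13, 13), (12, 12, 12), (10, 12, 14), (9, 26, 36), (12, 19, 26), (13, 14, 14), (14, 13, 13), (13, 13, 13), (14, 13, 14), (14, 15, 14), (13, 13, 13), (12, 12, 13), (13, 13, 13), (14, 13, 14)]
30
shift [ 0.004  -0.0004 -0.012 ] turn [ 0.     -0.1746 -0.0011] mm 12.6 deg 10.0
40
shift [ 0.0116 -0.0004 -0.0282] turn [-1.000e-04 -3.491e-01 -1.100e-03] mm 30.5 deg 20.0
46
shift [ 0.018  -0.0004 -0.0393] turn [-1.000e-04 -4.538e-01 -1.100e-03] mm 43.2 deg 26.0
```

The walnuts' row at 20° tilt (198.5) matches the tool-axis offset (199–200). A world-z offset would put it near 203, so the model is good. Tipping to 46°.

servo_tool([
  [[0.001,0,-0.003],[0,-0.044,0]],
  [[0.0025,0,-0.0075],[0,-0.11,0]],
  [[0.004,0,-0.012],[0,-0.175,0]],
  [[0.0075,0,-0.02],[0,-0.262,0]],
  [[0.0115,0,-0.028],[0,-0.349,0]],
  [[0.015,0,-0.034],[0,-0.405,0]],
  [[0.018,0,-0.039],[0,-0.454,0]],
  [[0.018,0,-0.039],[0,-0.454,0]],
  [[0.018,0,-0.039],[0,-0.454,0]],
  [[0.018,0,-0.039],[0,-0.454,0]],
  [[0.018,0,-0.039],[0,-0.454,0]],
  [[0.018,0,-0.039],[0,-0.454,0]],
])

```text
time_s: 16.68
position: [0.4914, 0.1904, 0.1717]
tcp_rot: [[0.797, 0.173, -0.578], [0.14, -0.985, -0.102], [-0.587, 0.0, -0.81]]
force: [0.5, 0.1, -1.0]
opening: 0.157
```

```bash
cat >> h.py <<'E'
def brown():
    for n in("scene","top"):
        b,K,E=cap(n); m=cv2.inRange(cv2.cvtColor(b,cv2.COLOR_BGR2HSV),(3,110,30),(16,255,230))
        q,_,st,ce=cv2.connectedComponentsWithStats(m)
        u=proj(K,E,TUB+[0,0,.04]); print(n,"tub px",u.round(0),[(int(st[i,4]),ce[i].round(0).tolist()) for i in range(1,q) if st[i,4]>5 and np.linalg.norm(ce[i]-u)<60])
    return b
E
python3 - <<'E'
from h import *
s=telemetry.read_state();print(s["force"],s["moment"],s["opening"]*87,s["joint_positions"].round(1)); print(scoop()[0],sp(.024,.086,46))
cv2.imwrite("pics/tip46.png",brown())
E
```

```text
[ 0.4777377   0.12914285 -0.99172397] [ 0.13120118 -0.41052164 -0.01012091] 13.649334024422396 [  9.3  42.8  70.4  -0.4 102.7  89.4]
[0.59436781 0.20841791 0.11000886] [0.59378915 0.20885178 0.10973821]
scene tub px [334. 163.] [(27, [342.0, 163.0])]
top tub px [137. 178.] [(14, [133.0, 163.0]), (17, [134.0, 171.0])]
```

Run:
```python
from h import *
b=cap("top")[0]; b0=np.load("top0.npz")["i"]
d=b[150:215,100:175]
m=cv2.inRange(cv2.cvtColor(d,cv2.COLOR_BGR2HSV),(0,90,15),(20,255,230))
for r in range(0,65,2): print(150+r,''.join('#' if v else '.' for v in m[r]))
```

```text
150 ...........................................................................
152 ...........................................................................
154 ...........................................................................
156 ...........................................................................
158 ...........................................................................
160 ...........................................................................
162 ..............................#######......................................
164 .............................#######.......................................
166 .......#...................................................................
168 ...........................................................................
170 ..............................########.....................................
172 ...............###########.....#######.....................................
174 ..............###############..............................................
176 ....######...#################..........................
[... 839 characters left out ...]
.......####.................................................
200 .......................####................................................
202 .......................#####...............................................
204 .......................####................................................
206 ...........................................................................
208 ...........................................................................
210 ...........................................................................
212 ...........................................................................
214 ...........................................................................
```

Run:
```python
from h import *
r=gs(sp(.024,.10,30),10,30)
r=gs(sp(.024,.12,10),10,10)
r=gs(sp(.024,.125,0),10,0)
```

```text
shift [-0.0012 -0.0004  0.0311] turn [-0.0003  0.2786 -0.0011] mm 31.1 deg 16.0
shift [ 0.0122 -0.0004  0.0619] turn [-1.000e-04  6.277e-01 -1.200e-03] mm 63.1 deg 36.0
shift [ 0.0276 -0.0004  0.0773] turn [-0.      0.8022 -0.0012] mm 82.1 deg 46.0
```

servo_tool([
  [[-0.0005,0,0.01],[0,0.09,0]],
  [[-0.001,0,0.02],[0,0.18,0]],
  [[-0.001,0,0.031],[0,0.279,0]],
  [[0.0025,0,0.0385],[0,0.366,0]],
  [[0.0055,0,0.0465],[0,0.453,0]],
  [[0.009,0,0.0545],[0,0.54,0]],
  [[0.012,0,0.062],[0,0.628,0]],
  [[0.02,0,0.07],[0,0.715,0]],
  [[0.0275,0,0.077],[0,0.802,0]],
  [[0.0275,0,0.077],[0,0.802,0]],
])

```text
time_s: 18.08
position: [0.4653, 0.1859, 0.0921]
tcp_rot: [[0.971, 0.173, 0.164], [0.17, -0.985, 0.029], [0.167, 0.0, -0.986]]
force: [-0.3, -0.4, -1.6]
opening: 0.156
```

Run:
```python
from h import *
s=telemetry.read_state();print(s["force"],s["moment"],s["opening"]*87); print(scoop()[0])
walnut(); cv2.imwrite("pics/level2.png",brown())
gs(sp(.11,.125,0),10,0)
```

```text
[-0.33531989 -0.42558347 -1.58720328] [-0.07110267  0.29497829  0.04640958] 13.542182436114532
[0.58072617 0.20618949 0.12353437]
scene n 0 px None cup px [321.6 131.7]
top n 46 px (np.float64(131.2), np.float64(172.7)) cup px [128.7 196.4]
scene tub px [334. 163.] [(29, [341.0, 164.0])]
top tub px [137. 178.] [(119, [134.0, 167.0])]
shift [-0.0868 -0.0004 -0.0145] turn [ 0.0005 -0.0014 -0.0012] mm 88.0 deg 0.1
```

The cup is empty and the brown blob now lies inside the tub. Backing out and setting the scoop down in the clear area in front of the rack.

servo_tool([
  [[-0.004,0,-0.0005],[0,0,0]],
  [[-0.012,0,-0.002],[0,0,0]],
  [[-0.022,0,-0.0035],[0,0,0]],
  [[-0.032,0,-0.005],[0,0,0]],
  [[-0.042,0,-0.007],[0,0,0]],
  [[-0.052,0,-0.0085],[0,0,0]],
  [[-0.062,0,-0.0105],[0,0,0]],
  [[-0.071,0,-0.012],[0,0,0]],
  [[-0.076,0,-0.013],[0,0,0]],
  [[-0.076,0,-0.013],[0,0,0]],
  [[-0.076,0,-0.013],[0,0,0]],
])

```text
time_s: 19.65
position: [0.3936, 0.1732, 0.0927]
tcp_rot: [[0.97, 0.172, 0.172], [0.17, -0.985, 0.03], [0.174, 0.0, -0.985]]
force: [-1.0, 0.4, -2.0]
opening: 0.16
```

Run:
```python
from h import *
s=telemetry.read_state();c,B=scoop();print(c,s["joint_positions"].round(1),s["force"])
ims=[]
for n in("scene","top"):
    b,K,E=cap(n)
    if n=="top":
        for q in((.033,.035,0),(.033,-.035,0),(-.035,.035,.022),(-.035,-.035,.022)):
            u=proj(K,E,c+B@q);print(u.round(1))
brown()
gs([c[0],c[1],.026],10,0)
```

```text
[0.50884187 0.19336534 0.12509077] [  8.6  23.1 122.8   0.5  24.1  88.2] [-0.97920077  0.35384946 -1.9908563 ]
[113.4 218.9]
[148.5 212.4]
[113.2 252.2]
[149.9 245.3]
scene tub px [334. 163.] [(27, [341.0, 164.0])]
top tub px [137. 178.] [(121, [134.0, 167.0]), (37, [124.0, 182.0]), (44, [131.0, 180.0])]
shift [-0.0169  0.0001  0.0975] turn [ 0.0005  0.     -0.0011] mm 98.9 deg 0.1
```

servo_tool([
  [[-0.001,0,0.006],[0,0,0]],
  [[-0.003,0,0.018],[0,0,0]],
  [[-0.0055,0,0.032],[0,0,0]],
  [[-0.008,0,0.046],[0,0,0]],
  [[-0.0105,0,0.06],[0,0,0]],
  [[-0.0125,0,0.074],[0,0,0]],
  [[-0.0145,0,0.085],[0,0,0]],
  [[-0.016,0,0.092],[0,0,0]],
  [[-0.0165,0,0.095],[0,0,0]],
  [[-0.0165,0,0.095],[0,0,0]],
])

```text
time_s: 21.1
position: [0.3931, 0.1731, -0.0039]
tcp_rot: [[0.97, 0.173, 0.171], [0.17, -0.985, 0.03], [0.173, 0.0, -0.985]]
force: [0.5, -0.3, -1.9]
opening: 0.156
```

servo_tool([
  [[0,0,0.001],[0,0,0]],
  [[0,0,0.002],[0,0,0]],
  [[-0.0005,0,0.003],[0,0,0]],
  [[-0.0005,0,0.004],[0,0,0]],
  [[-0.0005,0,0.004],[0,0,0]],
])

```text
time_s: 21.72
position: [0.3933, 0.1731, -0.0079]
tcp_rot: [[0.97, 0.173, 0.171], [0.17, -0.985, 0.03], [0.173, 0.0, -0.985]]
force: [-0.3, -0.1, -1.4]
opening: 0.16
```

Run:
```python
from h import *
s=telemetry.read_state();print(scoop()[0],s["force"],s["moment"])
```

```text
[0.50856177 0.19334392 0.02436272] [-0.3180412  -0.13651494 -1.44405595] [-0.02408586  0.22699349  0.02969565]
```

servo_tool([
  [[0,0,0.0005],[0,0,0]],
  [[0,0,0.001],[0,0,0]],
  [[0,0,0.0015],[0,0,0]],
  [[0,0,0.0015],[0,0,0]],
])

```text
time_s: 22.22
position: [0.3931, 0.1731, -0.0092]
tcp_rot: [[0.97, 0.173, 0.17], [0.17, -0.985, 0.03], [0.173, 0.0, -0.985]]
force: [-3.5, -0.2, 3.7]
opening: 0.159
```

Contact at 3.7 N, at the same height as the pick. Releasing and backing straight up.

servo_tool([
  [[0,0,0],[0,0,0]],
  [[0,0,0],[0,0,0]],
  [[0,0,0],[0,0,0]],
  [[0,0,0],[0,0,0]],
  [[0,0,0],[0,0,0]],
], gripper=0.06)

```text
time_s: 22.85
position: [0.3936, 0.1732, -0.0094]
tcp_rot: [[0.97, 0.173, 0.171], [0.17, -0.985, 0.03], [0.173, 0.0, -0.985]]
force: [1.1, -0.2, -0.4]
opening: 0.633
```

servo_tool([
  [[0.001,0,-0.005],[0,0,0]],
  [[0.0025,0,-0.015],[0,0,0]],
  [[0.005,0,-0.03],[0,0,0]],
  [[0.009,0,-0.05],[0,0,0]],
  [[0.0125,0,-0.07],[0,0,0]],
  [[0.016,0,-0.09],[0,0,0]],
  [[0.02,0,-0.11],[0,0,0]],
  [[0.023,0,-0.13],[0,0,0]],
  [[0.025,0,-0.14],[0,0,0]],
  [[0.025,0,-0.14],[0,0,0]],
])

```text
time_s: 24.1
position: [0.3943, 0.1733, 0.1337]
tcp_rot: [[0.97, 0.173, 0.173], [0.17, -0.985, 0.03], [0.175, 0.0, -0.985]]
force: [-0.3, 0.3, -1.4]
opening: 0.691
```

Run:
```python
from h import *
s=telemetry.read_state();print(s["force"],s["opening"],s["position"],s["qvel"].round(1));brown()
ims=[]
for n,w in(("scene",(230,60,150,150)),("top",(60,130,150,150))):
    b,K,E=cap(n);x,y,ww,hh=w
    ims.append(cv2.resize(b[y:y+hh,x:x+ww],None,fx=2.66,fy=2.66,interpolation=cv2.INTER_CUBIC))
cv2.imwrite("pics/end.png",np.hstack(ims))
```

```text
[-0.27143131  0.33411    -1.41278479] 0.6905731000541717 [0.39430376 0.1733383  0.1337289 ] [-0.1  1.8  0.9  0.1 -0.6 -0.1]
scene tub px [334. 163.] [(28, [341.0, 164.0])]
top tub px [137. 178.] [(119, [134.0, 167.0]), (38, [124.0, 182.0]), (44, [131.0, 180.0])]
```

View pics/end.png

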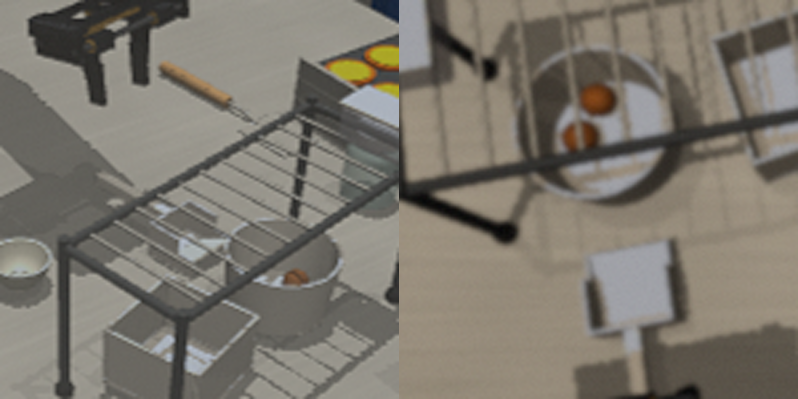

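Both walnuts lie in the round tub (right panel (598,98) and (580,135)), which has not moved. The scoop stands upright in front of the rack at (632,285), and the open gripper is clear above it.

servo_tool([
  [[0,0,0],[0,0,0]],
  [[0,0,0],[0,0,0]],
  [[0,0,0],[0,0,0]],
  [[0,0,0],[0,0,0]],
])

```text
time_s: 24.8
position: [0.3939, 0.1733, 0.1328]
tcp_rot: [[0.97, 0.172, 0.17], [0.17, -0.985, 0.03], [0.173, 0.0, -0.985]]
force: [0.2, 0.4, 0.3]
opening: 0.688
```

```bash
python3 -c "
from rig import telemetry,order
s=telemetry.read_state();print(s['force'],s['opening']);print(order.hand_in())"
```

```text
[0.2378443  0.38567137 0.29082686] 0.6877535259260418
the job is handed in; nothing more can be done
None
```

The job is done and handed in at about 25 s. I gripped the loaded scoop by its handle, tipped it 46° over the round tub under the rack, then set it down upright in front of the rack and let go.

- **Last checks:** the final picture shows both walnuts in the round tub, the tub where it was, the scoop upright and the open gripper clear of it. The force on the tool at rest was about 0.5 N. The highest force reading I saw was about 5 N, at set-down; I read it only at the end of each move.
- **What disagreed:** my first grasp closed on nothing, just above the handle. The real fingertips sit about 27 mm behind the reported TCP along the tool axis, against what the interface text says. I measured that from the scene picture and corrected for it. The corrected model then matched the held scoop to 1–2 px in both views after the lift, and the walnuts' position in the top view at 20° tilt. The reported TCP went about 9 mm below the worktop with no contact force.
- **Weak check:** my brown-pixel count was unclear while the scoop was tipped, because the wires and shadow hid much of the tub. I confirmed the empty cup after levelling the scoop, and both walnuts in the tub from the final picture.

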